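# Clamp a fossil slab and take a hardness reading

## Task

Take a hardness reading of the fossil slab in the test fixture: swing the toggle clamp's handle down over centre to its stop so that the clamp locks onto the slab, then, with it locked, press the tester's spring plunger head fully down to its stop and let it spring back up. Finally swing the clamp handle back up until the clamp is fully open, leaving the slab lying in its nest, and do not disturb the other things on the bench.

Things in the scene. Friction and masses are not known exactly. Their poses are not given: they have to be found in the camera images.
- fixture: Fixed aluminium plate 235 x 130 x 12 mm carrying a toggle clamp, a slab nest and a tester in one line. Origin at the bench surface on the centre line; plate spans x -55 to +180, y -65 to +65 mm. x points from the clamp handle towards the tester, z up. Clamp bracket: steel cheeks from x -50 to +26, y -17 to +17 mm, top 67 mm above the bench
- clamp_handle (a joint): Handle angle (rad): 0 = fully open (85 degrees above horizontal, nearly upright), growing as it swings down towards the fixture's -x; 1.32 dead centre; 1.45 stop, over centre and locked (2 degrees above horizontal). Friction holds it where left, but the clamp spring pushes it back between 1.1 and 1.28 and on to the stop from 1.40. Moving the end takes 1 to 4 N
- handle_pivot (a point): Axis of the handle, along the fixture's y: fixed at x -30, z 60 mm in the fixture's frame
- handle_grip (a point): Point on the centre line of the handle's black rubber sleeve, 110 mm from the pivot; it travels on a 110 mm arc about the pivot in the fixture's x-z plane. The sleeve is a round bar of 20 mm diameter, from 58 to 133 mm from the pivot
- clamp_pad: Sprung rubber foot, 20 mm diameter, under the end of the steel clamp arm. Origin at the centre of its underside. The arm (75 mm long, pivot at x 12, z 56 mm in the fixture's frame) is driven by the handle: 70 degrees raised when open, level when locked, with the foot pressing on the slab's top at x 76, y 0 with about 10 N
- plunger (a joint): Travel of the tester's plunger (m): 0 = up, grows as it is pressed down, 0.012 = stop. Spring force 2.4 N at the top, 10 N at the stop
- plunger_top (a point): Centre of the top of the plunger's black mushroom head: 36 mm diameter, 153 mm above the bench when up, 141 mm when down. It rises from the tester's barrel (28 mm diameter, 68 to 112 mm above the bench, at fixture x 135, y 0), held by a column of 18 mm diameter at x 135, y +53, top 112 mm above the bench
- slab: Loose grey-brown rock slab with a low spiral fossil on top, 92 x 62 x 28 mm (x, y, z), about 0.4 kg. Origin at the centre of its underside; it starts in the nest with its x along the fixture's x
- nest (a point): Centre of the nest's floor, where the slab lies: x 105, y 0, z 12 mm in the fixture's frame; low steel fences 12 mm high stand round it with 1.5 mm to spare each way
- card_tray: White divided specimen tray 130 x 100 x 30 mm, loose on the bench, a bystander. Origin at the centre of its underside
- jar: Jar with black cap, 56 mm diameter, 75 mm high, a bystander. Origin at the centre of its underside
- brush: Brush 170 mm long lying on the bench, a bystander
- rock: Pale rock lump 60 mm wide, 34 mm high, a bystander. Origin at the centre of its underside
Mind the look-alikes: they are no part of the job. Leave any blue or purple look-alike of the slab alone.

How it is judged:
By the outcome, as a careful person would: the job done as asked, in the order asked, and still so for the second after the job is handed in, with the robot touching nothing.
It also fails if it takes over 59 s, if anything falls off the work surface, if the arm or the gripper's body presses on something with over 40 N, if the wrist force passes 120 N, or if a joint passes its speed limit or range.

## Robot

A 7-joint arm with a two-finger parallel gripper is mounted at the origin on the work surface. World frame = base frame: x ahead of the robot, y to its left, z up, the work surface at z = 0. Lengths are in mm, angles in degrees, forces in N, time in s.
With the tool pointing down it reaches from about 425 to 825 mm from the base axis. Payload 3.6 kg.
Tool frame: the origin (TCP) lies at the very end of the fingers, on their centre line; the grasp point (between the pads) lies 19 mm behind it (pinch_z is the distance from the TCP to the grasp point, in mm); z points along the fingers, y is the direction in which the jaws open and shut (so a half turn about z gives the same grasp; the last joint's range is limited). The gripper opens to 85 mm and grips with 20 to 120 N. Pads are 22 mm wide; open, the fingers measure 114 mm over their backs; the gripper's body (76 mm by 85 mm) begins 54 mm behind the grasp point. The pads swing forward as they close: fully open they stand 13 mm farther back than shut.
Start: joints at [-70.846, 35.231, -0.722, 81.555, 0.464, 63.22, -2.315], TCP at [229.429, 608.131, 210.297] pointing down, gripper open.
Joint ranges: [-178.69, 178.69], [-17.37, 117.87], [-77.05, 75.6], [15.02, 138.74], [-78.02, 258.01], [0.78, 113.62], [-162.83, 162.83]. Speed limits (degrees/s): [159.86, 159.86, 180, 180, 180, 180, 180].

## Interface

Orientations are given as [roll, pitch, yaw] about the fixed x, y, z axes, in that order (R = Rz(yaw) Ry(pitch) Rx(roll)).
In Python, from cell import * gives the robot as it stands.
- The arm moves only by the tool servo_tool, never from a script. Its argument "rows" is a list of rows, each an object with "xyz": the shift along the tool's x, y, z normalised to -1 to 1, where 1 is 0.03 m, a list of three; "turn": the turn, a rotation vector about the tool's x, y, z normalised to -1 to 1, where 1 is 1.5 rad, a list of three. In form: [{"xyz": [dx, dy, dz], "turn": [ax, ay, az]}, ...]. A call has 1 to 10 rows; each row shifts and turns the commanded pose from where the row before left it, along the tool's axes as they then stand; what a row does not reach is not made up. A row lasts 1/10 s, in which the tool goes at most 50 mm and 8.59 degrees, less where a joint would pass 70% of its speed; a pose out of reach is approached as far as the arm can. A call with a number of a shift or a turn outside -1 to 1 is refused whole. A call with a gripper value outside its range is refused whole. "gripper" is the gripper command: -1 is shut, 1 is fully open, values between are in proportion, set as the call begins (left out, the last holds). The fingers move at their own pace and stop on an object; the grip force is fixed at half the most. Time passes only in rows, so rows that do not move let the fingers close. It gives the time, the measured TCP pose, the force and the opening at its end, in the units of the state.
- sense(): the state, without advancing time (a new reading comes with each control period).
- read_camera(name): name is "scene" or "top" or "wrist"; returns the picture (400x640x3 uint8, red, green, blue); there is no depth.
- camera_info(name): a dict with "camera_matrix" (3x3 intrinsics, pixels), "k1" (the pictures are not rectified: a ray, as slopes to the right and down, at radius r is drawn at 1 + k1 r^2 times it, then the intrinsics apply), "rvec" (rotation vector, rad) and "tvec" (3), from world to camera coordinates, as OpenCV has them. Camera axes: x right, y down, z forward; pixel columns grow to the right and rows downward; lengths in mm; the calibration is good to about 2 mm. A picture is of the moment at which its call begins: read the wrist's pose just before it. camera_info takes no time and is no camera call; for the wrist camera it gives the pose at the moment of the call.
- sign_off(): hands the job in, once; it reports no verdict.
The state is a dict: "time": time; "qpos": joint angles; "qvel": joint speeds; "tau": joint torques, N m; "tcp_pos": TCP position; "eef_rot": TCP orientation; "force": force on the tool from outside, world axes, zero at the start; "torque": the same for the moment, N m; "gripper_width": opening from 0.0 (shut) to 1.0 (fully open).
Only numpy, scipy, OpenCV 4.12 (cv2) and the standard library are available. Lean on these libraries where they do the work, as an engineer would, in place of code of your own. Each camera call takes 0.05 s, during which the arm holds its last target. There are 200 camera calls.

## Working session

There is one attempt and no reset: what is moved stays moved. The work goes in short steps, Python scripts to look and compute and a tool call to move; the robot and the scene stay as the last step left them, time stands still between calls to the robot, and variables do not carry over. Pictures are saved under pics/ and viewed, about 8 in all and at most 12, crops included, and the job is handed in when it is done.

Besides the shell and the picture viewer there is one more tool, called after ">>>" as name(argument=value, ...) on one line, values as JSON. servo_tool: Moves the arm, as the interface text tells. Its arguments: {"type":"object","properties":{"rows":{"type":"array","items":{"type":"object","properties":{"xyz":{"type":"array","items":{"type":"number"}},"turn":{"type":"array","items":{"type":"number"}}}}},"gripper":{"type":"number"}},"required":["rows"]}

```bash
ls; mkdir -p pics; python3 - <<'E'
from cell import *
import cv2
s=sense();print(s)
for n in("scene","top"):
    print(camera_info(n)); cv2.imwrite(f"pics/{n}0.png",read_camera(n)[:,:,::-1])
E
```

```text
pics
{'time': 0.0, 'qpos': array([-70.84663769,  35.29069857,  -0.72443107,  81.64500392,
         0.46300089,  63.21892148,  -2.31541873]), 'qvel': array([ 0.05928672, -0.01647439, -0.04250956, -0.02956504, -0.00984003,
        0.02453591, -0.00192412]), 'tau': array([-1.48004274e-04, -4.69231582e+01,  2.59359162e-01, -1.71032614e+01,
        1.00277091e-02,  9.93698282e-03, -1.79240836e-06]), 'tcp_pos': array([229.13175982, 607.36666437, 209.10044378]), 'eef_rot': array([-1.79848204e+02,  4.00597064e-04,  1.59332259e+02]), 'force': array([-0.5501007 , -0.1496004 , -0.62466977]), 'torque': array([-0.04542364,  0.00322045,  0.02612039]), 'gripper_width': 0.99762098366755}
{'camera_matrix': array([[406.57084827,   0.        , 324.65265427],
       [  0.        , 406.57084827, 208.22387224],
       [  0.        ,   0.        ,   1.        ]]), 'k1': -0.03258640735541133, 'rvec': array([ 1.585429  ,  1.65341864, -0.87998162]), 'tvec': array([ -10.014305  , -186.77885574, 1537.72638392])}
{'camera_matrix': array([[366.1723742 ,   0.        , 321.13665708],
       [  0.        , 366.1723742 , 199.89432632],
       [  0.        ,   0.        ,   1.        ]]), 'k1': 0.002090647534940796, 'rvec': array([ 2.19537425, -2.13700476,  0.16706343]), 'tvec': array([ -27.83459555,  555.00741708, 1187.95969888])}
```

View pics/scene0.png

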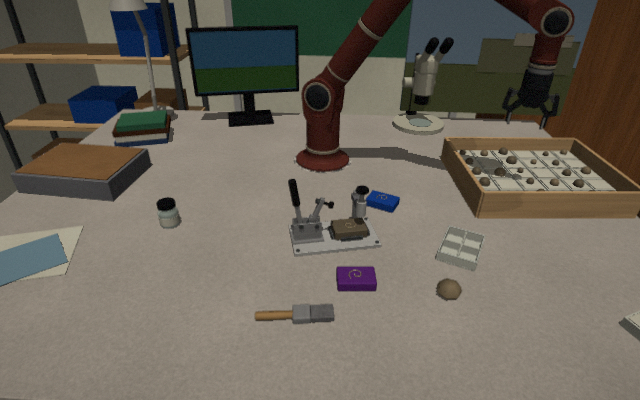

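View pics/top0.png

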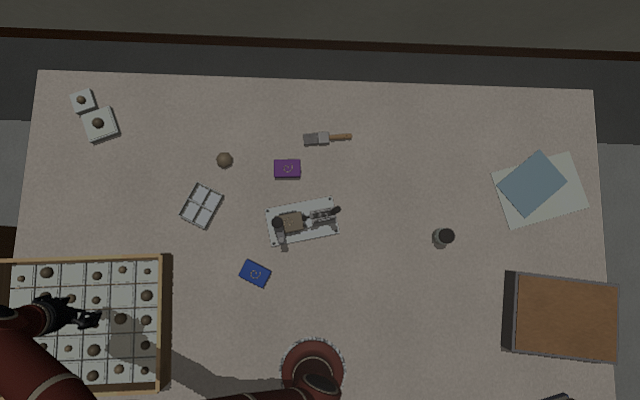

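The scene picture shows the fixture at about (335,228): handle at (294,190), slab at (350,229), plunger at (362,190). In the top view the plate is centred at (303,222), the plunger head is at (278,222) and the handle tip at (335,210). The look-alikes are blue (scene 382,201) and purple (356,278).

```bash
cat > h.py <<'E'
from cell import *
import cv2, numpy as np
from scipy.optimize import least_squares
def ray(ci,u,v):
    K=ci["camera_matrix"];p=np.array([(u-K[0,2])/K[0,0],(v-K[1,2])/K[1,1]])
    q=p.copy()
    for _ in range(20): q=p/(1+ci["k1"]*(q@q))
    R=cv2.Rodrigues(np.array(ci["rvec"]))[0];t=np.array(ci["tvec"])
    d=R.T@np.array([q[0],q[1],1]);return -R.T@t,d/np.linalg.norm(d)
def onz(ci,u,v,z):
    c,d=ray(ci,u,v);return c+d*(z-c[2])/d[2]
def tri(rs):
    A=sum(np.eye(3)-np.outer(d,d) for c,d in rs);b=sum((np.eye(3)-np.outer(d,d))@c for c,d in rs)
    p=np.linalg.solve(A,b);return p,[float(np.linalg.norm((np.eye(3)-np.outer(d,d))@(p-c))) for c,d in rs]
def proj(ci,P):
    R=cv2.Rodrigues(np.array(ci["rvec"]))[0];q=R@np.array(P,float)+ci["tvec"];q=q[:2]/q[2]
    q=q*(1+ci["k1"]*(q@q));K=ci["camera_matrix"];return q*K[0,0]+K[:2,2]
E
python3 - <<'E'
from h import *
a=cv2.imread("pics/top0.png")[190:255,255:350]; b=cv2.imread("pics/scene0.png")[172:260,280:390]
a=cv2.resize(a,None,fx=6,fy=6,interpolation=cv2.INTER_CUBIC);cv2.imwrite("pics/c_top.png",a)
b=cv2.resize(b,None,fx=6,fy=6,interpolation=cv2.INTER_CUBIC);cv2.imwrite("pics/c_scene.png",b)
E
```

```text
(no output)
```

View pics/c_top.png

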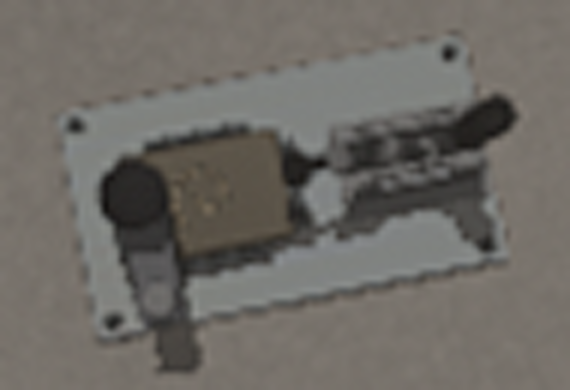

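View pics/c_scene.png

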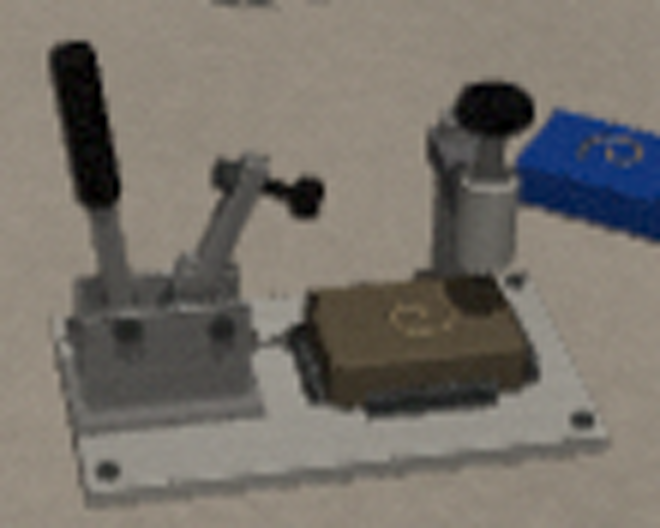

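The crops show the fixture clearly. Handle sleeve in scene crop runs (72,48)–(100,200), plunger head at (494,108). In the top crop the head is at (133,193), the handle tip at (495,115), and the plate corners at (60,112), (462,33), (508,262), (98,340).

```bash
python3 - <<'E'
from h import *
T=camera_info("top");S=camera_info("scene")
t=lambda u,v:((u+.5)/6-.5+255,(v+.5)/6-.5+190)
s=lambda u,v:((u+.5)/6-.5+280,(v+.5)/6-.5+172)
C=[onz(T,*t(*p),12)[:2] for p in[(60,112),(462,33),(508,262),(98,340)]]
# fixture coords: TL=(180,-65) TR=(-55,-65) BR=(-55,65) BL=(180,65)
F=np.array([(180,-65),(-55,-65),(-55,65),(180,65)],float);C=np.array(C)
print(C.round(1),[np.linalg.norm(C[i]-C[i-1]).round(1) for i in range(4)])
Sc=[onz(S,*s(*p),12)[:2] for p in[(88,492),(608,437)]];print("scene near corners(-55,-65),(180,-65)",np.round(Sc,1))
fc,cc=F.mean(0),C.mean(0);H=(F-fc).T@(C-cc);U,_,V=np.linalg.svd(H);R=V.T@U.T
o=cc-R@fc;yaw=np.degrees(np.arctan2(R[1,0],R[0,0]));print("origin",o,"yaw",yaw,np.linalg.det(R),"res",(F@R.T+o-C).round(1).tolist())
fx=lambda P:np.r_[R.T@(P[:2]-o),P[2]]
p,e=tri([ray(T,*t(133,193)),ray(S,*s(494,104))]);print("plunger",p.round(1),e,fx(p).round(1))
p,e=tri([ray(T,*t(497,112)),ray(S,*s(72,48))]);print("handletip",p.round(1),e,fx(p).round(1))
print("expect plunger",R@[135,0]+o,"pivot",R@[-30,0]+o)
for n,P in dict(head=(135,0,153),tip=(-30+133*np.cos(np.radians(95)),0,60+133*np.sin(np.radians(95)))).items():
    W=np.r_[R@P[:2]+o,P[2]];print(n,W.round(1),(proj(T,W)-[255,190])*6,(proj(S,W)-[280,172])*6)
E
```

```text
[[524.7 177.3]
 [576.3 -48.7]
 [447.  -77.4]
 [397.7 150.4]] [np.float64(129.8), np.float64(231.8), np.float64(132.4), np.float64(233.1)]
scene near corners(-55,-65),(180,-65) [[579.4 -49.5]
 [528.9 177.5]]
origin [499.90521782 -10.6357752 ] yaw 102.45855986725626 1.0000000000000004 res [[-0.1, 1.9], [-1.0, -1.6], [1.3, -1.0], [-0.1, 0.7]]
plunger [471.1 120.8 147.6] [0.558348696173084, 0.558348696173128] [134.5  -0.2 147.6]
handletip [512.2 -57.7 191.8] [0.5418595695716878, 0.5418595695717486] [-48.6  -1.9 191.8]
expect plunger [470.78120411 121.18528467] pivot [506.37722087 -39.92934406]
head [470.8 121.2 153. ] [129.79422831 190.39084178] [494.50600152  90.45246495]
tip [508.9 -51.2 192.5] [482.24402648 115.79077801] [87.21134848 40.73728372]
```

>>> servo_tool(rows=[{"xyz":[0,0,-0.2],"turn":[0,0,0.0946]},{"xyz":[0,0,-0.2],"turn":[0,0,0.0946]},{"xyz":[0,0,-0.2],"turn":[0,0,0.0946]},{"xyz":[0,0,-0.2],"turn":[0,0,0.0946]},{"xyz":[0,0,-0.2],"turn":[0,0,0.0946]},{"xyz":[0,0,-0.2],"turn":[0,0,0.0946]},{"xyz":[0,0,-0.2],"turn":[0,0,0.0946]}], gripper=-1)

```text
time: 0.8
tcp_pos: [229.1, 607.7, 251.8]
eef_rot: [-179.9, 0.1, 102.1]
force: [-0.3, -0.2, 0.3]
gripper_width: 0.0
```

>>> servo_tool(rows=[{"xyz":[-0.93,0.18,0]},{"xyz":[-0.93,0.18,0]},{"xyz":[-0.93,0.18,0]},{"xyz":[-0.93,0.18,0]},{"xyz":[-0.93,0.18,0]},{"xyz":[-0.93,0.18,0]},{"xyz":[-0.93,0.18,0]},{"xyz":[-0.93,0.18,0]},{"xyz":[-0.93,0.18,0]},{"xyz":[-0.93,0.18,0]}])

```text
$.rows[0]: bad value
```

>>> servo_tool(rows=[{"xyz":[-0.93,0.18,0],"turn":[0,0,0]},{"xyz":[-0.93,0.18,0],"turn":[0,0,0]},{"xyz":[-0.93,0.18,0],"turn":[0,0,0]},{"xyz":[-0.93,0.18,0],"turn":[0,0,0]},{"xyz":[-0.93,0.18,0],"turn":[0,0,0]},{"xyz":[-0.93,0.18,0],"turn":[0,0,0]},{"xyz":[-0.93,0.18,0],"turn":[0,0,0]},{"xyz":[-0.93,0.18,0],"turn":[0,0,0]},{"xyz":[-0.93,0.18,0],"turn":[0,0,0]},{"xyz":[-0.93,0.18,0],"turn":[0,0,0]}])

```text
time: 1.8
tcp_pos: [342.2, 345.9, 252.0]
eef_rot: [-180.0, 0.0, 102.4]
force: [0.3, 0.1, 0.8]
gripper_width: -0.003
```

>>> servo_tool(rows=[{"xyz":[-0.93,0.18,0],"turn":[0,0,0]},{"xyz":[-0.93,0.18,0],"turn":[0,0,0]},{"xyz":[-0.93,0.18,0],"turn":[0,0,0]},{"xyz":[-0.93,0.18,0],"turn":[0,0,0]},{"xyz":[-0.93,0.18,0],"turn":[0,0,0]},{"xyz":[-0.93,0.18,0],"turn":[0,0,0]},{"xyz":[-0.93,0.18,0],"turn":[0,0,0]},{"xyz":[-0.93,0.18,0],"turn":[0,0,0]},{"xyz":[-0.93,0.18,0],"turn":[0,0,0]},{"xyz":[-0.93,0.18,0],"turn":[0,0,0]}])

```text
time: 2.8
tcp_pos: [454.9, 85.3, 252.0]
eef_rot: [-180.0, -0.0, 102.4]
force: [-0.0, 0.4, -0.3]
gripper_width: -0.002
```

```bash
python3 - <<'E'
from h import *
print(sense()["tcp_pos"]);w=camera_info("wrist");print(w)
cv2.imwrite("pics/w1.png",read_camera("wrist")[:,:,::-1])
o=np.array([499.9,-10.6]);a=np.radians(102.46);R=np.array([[np.cos(a),-np.sin(a)],[np.sin(a),np.cos(a)]])
for n,P in dict(head=(135,0,153),tip=(-41.6,0,192.5),hole=(180,-65,12),c2=(-55,-65,12),c3=(180,65,12),c4=(-55,65,12)).items():
    print(n,proj(w,np.r_[R@P[:2]+o,P[2]]).round(1))
E
```

```text
[454.85819856  85.33917741 252.03549269]
{'camera_matrix': array([[279.68470473,   0.        , 316.70180646],
       [  0.        , 279.68470473, 200.40729834],
       [  0.        ,   0.        ,   1.        ]]), 'k1': -0.032686246345588796, 'rvec': array([-2.84331915, -0.30933302, -0.04186017]), 'tvec': array([-461.77431224,  -60.7049476 ,  414.04395132])}
head [342.1 163.7]
tip [341.  348.8]
hole [381.1 115.7]
c2 [372.  267.8]
c3 [287.  115.7]
c4 [291.4 267.8]
```

View pics/w1.png

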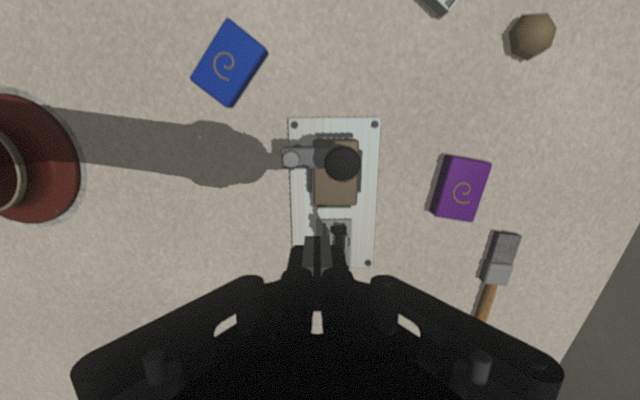

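The wrist picture confirms the pose: plunger head at (343,163) against a prediction of (342,164), and plate corners within 2 px.

>>> servo_tool(rows=[{"xyz":[-0.94,0.194,0],"turn":[0,0,0]},{"xyz":[-0.94,0.194,0],"turn":[0,0,0]},{"xyz":[-0.94,0.194,0],"turn":[0,0,0]},{"xyz":[-0.94,0.194,0],"turn":[0,0,0]},{"xyz":[0,0,0.83],"turn":[0,0,0]},{"xyz":[0,0,0.83],"turn":[0,0,0]},{"xyz":[0,0,0.83],"turn":[0,0,0]},{"xyz":[0,0,0],"turn":[0,0,0]}])

```text
time: 3.65
tcp_pos: [499.0, -18.2, 174.5]
eef_rot: [-179.5, -0.1, 102.4]
force: [-0.3, -0.2, -0.2]
gripper_width: -0.004
```

```bash
cat >> h.py <<'E'
O=np.array([499.9,-10.6]);A_=np.radians(102.46);RF=np.array([[np.cos(A_),-np.sin(A_)],[np.sin(A_),np.cos(A_)]])
def tof(p): return np.r_[RF.T@(np.array(p[:2])-O),p[2]]
E
python3 - <<'E'
from h import *
f=tof(sense()["tcp_pos"]);print(f)
prev=f
for a in [80,72,64,56,48,40,32,24,18,12,7,3,1,0]:
    al=np.radians(a);r=115;u=np.array([-np.cos(al),np.sin(al)]);n=np.array([np.sin(al),np.cos(al)])
    c=np.array([-30,60])+r*u+10*n+[11,0];P=np.array([c[0],0,c[1]]);d=P-prev;prev=P
    print(a,P.round(1),"tool row",(np.array([d[0],-d[1],-d[2]])/30).round(3).tolist())
E
```

```text
[ -7.18181243   2.55175714 174.53114618]
80 [-29.1   0.  175. ] tool row [-0.731, 0.085, -0.015]
72 [-45.    0.  172.5] tool row [-0.53, -0.0, 0.084]
64 [-60.4   0.  167.7] tool row [-0.513, -0.0, 0.157]
56 [-75.    0.  160.9] tool row [-0.486, -0.0, 0.227]
48 [-88.5   0.  152.2] tool row [-0.45, -0.0, 0.293]
40 [-100.7    0.   141.6] tool row [-0.405, -0.0, 0.352]
32 [-111.2    0.   129.4] tool row [-0.352, -0.0, 0.405]
24 [-120.     0.   115.9] tool row [-0.292, -0.0, 0.45]
18 [-125.3    0.   105. ] tool row [-0.176, -0.0, 0.362]
12 [-129.4    0.    93.7] tool row [-0.138, -0.0, 0.379]
7 [-131.9    0.    83.9] tool row [-0.084, -0.0, 0.325]
3 [-133.3    0.    76. ] tool row [-0.046, -0.0, 0.265]
1 [-133.8    0.    72. ] tool row [-0.016, -0.0, 0.133]
0 [-134.    0.   70.] tool row [-0.006, -0.0, 0.067]
```

>>> servo_tool(rows=[{"xyz":[-0.366,0.043,-0.008],"turn":[0,0,0]},{"xyz":[-0.366,0.043,-0.008],"turn":[0,0,0]},{"xyz":[-0.265,0,0.042],"turn":[0,0,0]},{"xyz":[-0.265,0,0.042],"turn":[0,0,0]},{"xyz":[-0.256,0,0.078],"turn":[0,0,0]},{"xyz":[-0.256,0,0.078],"turn":[0,0,0]},{"xyz":[-0.243,0,0.114],"turn":[0,0,0]},{"xyz":[-0.243,0,0.114],"turn":[0,0,0]},{"xyz":[-0.225,0,0.146],"turn":[0,0,0]},{"xyz":[-0.225,0,0.146],"turn":[0,0,0]}])

```text
time: 4.65
tcp_pos: [524.0, -104.2, 158.5]
eef_rot: [179.7, 0.5, 102.2]
force: [-2.4, -7.2, 15.7]
gripper_width: -0.0
```

>>> servo_tool(rows=[{"xyz":[-0.202,0,0.176],"turn":[0,0,0]},{"xyz":[-0.202,0,0.176],"turn":[0,0,0]},{"xyz":[-0.176,0,0.202],"turn":[0,0,0]},{"xyz":[-0.176,0,0.202],"turn":[0,0,0]},{"xyz":[-0.146,0,0.225],"turn":[0,0,0]},{"xyz":[-0.146,0,0.225],"turn":[0,0,0]},{"xyz":[-0.088,0,0.181],"turn":[0,0,0]},{"xyz":[-0.088,0,0.181],"turn":[0,0,0]},{"xyz":[-0.069,0,0.19],"turn":[0,0,0]},{"xyz":[-0.069,0,0.19],"turn":[0,0,0]}])

```text
time: 5.65
tcp_pos: [537.5, -162.0, 104.2]
eef_rot: [179.1, 2.2, 101.6]
force: [0.8, -29.2, 17.9]
gripper_width: -0.0
```

```bash
python3 - <<'E'
from h import *
s=sense();print(tof(s["tcp_pos"]),s["force"])
a=read_camera("scene")[150:280,250:400,::-1]
cv2.imwrite("pics/s2.png",cv2.resize(a,None,fx=4,fy=4,interpolation=cv2.INTER_CUBIC))
E
```

```text
[-155.95734315   -4.0332195   104.17001854] [  0.78292327 -29.23425598  17.89980585]
```

View pics/s2.png

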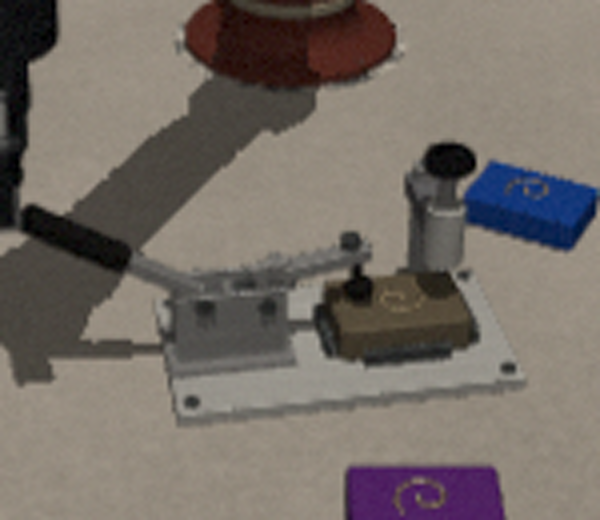

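The picture shows the closed fingers slipped past the handle's end. The handle stands about 25° above horizontal, tip at (30,212), and the slab and everything else are undisturbed. I'll back off, go up and over, and press down nearer the middle of the sleeve.

>>> servo_tool(rows=[{"xyz":[-0.4,0,0],"turn":[0,0,0]},{"xyz":[-0.4,0,0],"turn":[0,0,0]},{"xyz":[-0.2,-0.1,-0.6],"turn":[0,0,0]},{"xyz":[0,0,-0.8],"turn":[0,0,0]},{"xyz":[0,0,-0.8],"turn":[0,0,0]},{"xyz":[0,0,0],"turn":[0,0,0]}])

```text
time: 6.3
tcp_pos: [536.1, -167.9, 165.4]
eef_rot: [179.7, 0.1, 102.5]
force: [0.7, 0.7, -0.2]
gripper_width: 0.005
```

```bash
python3 - <<'E'
from h import *
s=sense();print(tof(s["tcp_pos"]),s["force"],s["eef_rot"])
E
```

```text
[-161.38077042   -1.41175306  165.36472158] [ 0.67808618  0.69028049 -0.18166933] [1.79710892e+02 1.12977227e-01 1.02462744e+02]
```

>>> servo_tool(rows=[{"xyz":[0.77,-0.05,0],"turn":[0,0,0]},{"xyz":[0.77,0,0],"turn":[0,0,0]},{"xyz":[0,0,0.7],"turn":[0,0,0]},{"xyz":[0,0,0.6],"turn":[0,0,0]},{"xyz":[0,0,0.2],"turn":[0,0,0]},{"xyz":[0,0,0.2],"turn":[0,0,0]}])

```text
time: 6.9
tcp_pos: [522.3, -122.3, 110.8]
eef_rot: [-179.9, -0.1, 102.4]
force: [-0.3, 0.6, -0.0]
gripper_width: 0.001
```

```bash
python3 - <<'E'
from h import *
s=sense();print(tof(s["tcp_pos"]),s["force"],s["eef_rot"])
E
```

```text
[-113.92776962    2.25009097  110.75976824] [-0.296921    0.63362355 -0.01235769] [-1.79900700e+02 -5.42024886e-02  1.02436414e+02]
```

>>> servo_tool(rows=[{"xyz":[0,0.06,0.15],"turn":[0,0,0]},{"xyz":[0,0,0.15],"turn":[0,0,0]},{"xyz":[0,0,0.15],"turn":[0,0,0]},{"xyz":[0,0,0.15],"turn":[0,0,0]},{"xyz":[0,0,0.15],"turn":[0,0,0]},{"xyz":[0,0,0.15],"turn":[0,0,0]}])

```text
time: 7.5
tcp_pos: [525.0, -122.7, 84.9]
eef_rot: [179.9, 0.1, 102.4]
force: [0.1, -0.9, 1.9]
gripper_width: 0.002
```

```bash
python3 - <<'E'
from h import *
s=sense();print(tof(s["tcp_pos"]),s["force"],s["eef_rot"])
E
```

```text
[-114.83992809   -0.32511403   84.9107828 ] [ 0.07803235 -0.92019258  1.92621316] [1.79944009e+02 5.07355345e-02 1.02406709e+02]
```

>>> servo_tool(rows=[{"xyz":[0,0,0.12],"turn":[0,0,0]},{"xyz":[0,0,0.12],"turn":[0,0,0]},{"xyz":[0,0,0.1],"turn":[0,0,0]},{"xyz":[0,0,0.07],"turn":[0,0,0]},{"xyz":[0,0,0.03],"turn":[0,0,0]},{"xyz":[0,0,0],"turn":[0,0,0]}])

```text
time: 8.1
tcp_pos: [524.4, -122.1, 71.5]
eef_rot: [-180.0, -0.0, 102.4]
force: [-0.2, -0.4, 1.2]
gripper_width: -0.001
```

```bash
python3 - <<'E'
from h import *
s=sense();print(tof(s["tcp_pos"]),s["force"],s["eef_rot"])
E
```

```text
[-1.14144051e+02  1.06705872e-01  7.14579309e+01] [-0.18544116 -0.42424015  1.1785433 ] [-1.79976300e+02 -1.89463123e-02  1.02421759e+02]
```

>>> servo_tool(rows=[{"xyz":[0,0,0.05],"turn":[0,0,0]},{"xyz":[0,0,0.05],"turn":[0,0,0]},{"xyz":[0,0,0],"turn":[0,0,0]}])

```text
time: 8.4
tcp_pos: [524.3, -122.1, 68.4]
eef_rot: [-180.0, -0.0, 102.4]
force: [1.0, -0.3, 1.1]
gripper_width: -0.004
```

```bash
python3 - <<'E'
from h import *
s=sense();print(tof(s["tcp_pos"]),s["force"],s["eef_rot"])
a=read_camera("scene")[170:270,250:400,::-1]
cv2.imwrite("pics/s3.png",cv2.resize(a,None,fx=5,fy=5,interpolation=cv2.INTER_CUBIC))
E
```

```text
[-114.14134436    0.18135397   68.40634297] [ 1.00520518 -0.34905482  1.12847355] [-1.79970757e+02 -1.90044456e-02  1.02420573e+02]
```

View pics/s3.png

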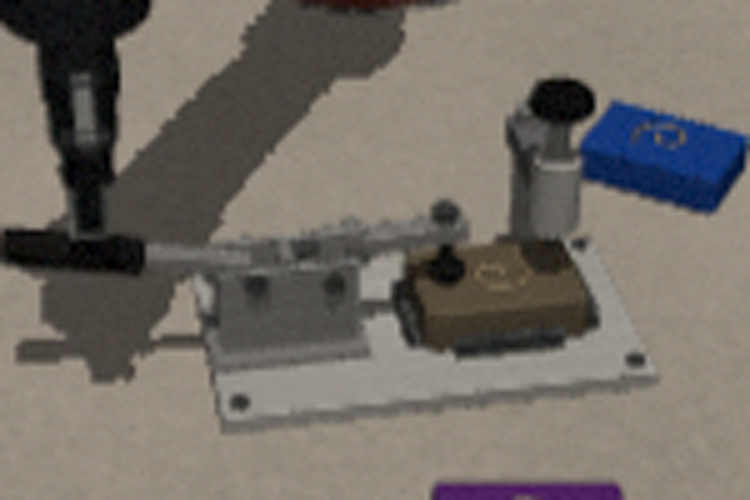

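```bash
python3 - <<'E'
from h import *
S=camera_info("scene");T=camera_info("top")
q=lambda P:((proj(S,np.r_[RF@np.array(P[:2])+O,P[2]])-[250,170])*5).round(0)
print("tcp",q(tof(sense()["tcp_pos"])))
for al in (2,8,14):
    a=np.radians(al);print(al,[q((-30-r*np.cos(a),0,60+r*np.sin(a))) for r in(58,133)])
print("pivot",q((-30,-17,60)),"armpivot",q((12,-17,56)),"armend lvl",q((87,0,56)))
a=read_camera("top")[190:250,290:360,::-1]
cv2.imwrite("pics/t3.png",cv2.resize(a,None,fx=8,fy=8,interpolation=cv2.INTER_CUBIC))
qt=lambda P:((proj(T,np.r_[RF@np.array(P[:2])+O,P[2]])-[290,190])*8).round(0)
print("top tcp",qt(tof(sense()["tcp_pos"])),[qt((-30-r,0,64)) for r in (58,133)])
E
```

```text
tcp [ 91. 262.]
2 [array([141., 268.]), array([ -3., 277.])]
8 [array([141., 258.]), array([ -3., 255.])]
14 [array([143., 249.]), array([ -0., 233.])]
pivot [255. 279.] armpivot [333. 278.] armend lvl [464. 247.]
top tcp [517. 153.] [array([454., 165.]), array([633., 131.])]
```

View pics/t3.png

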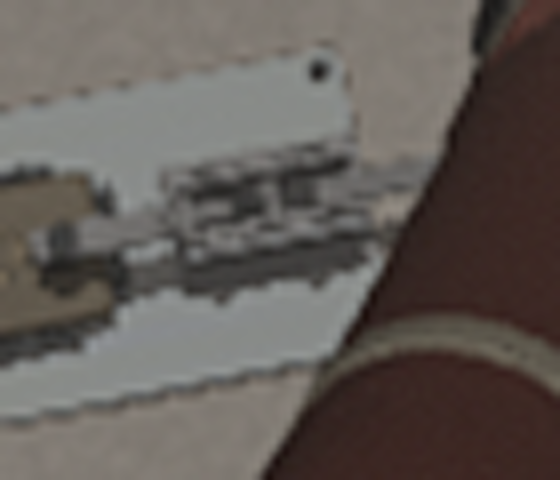

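```bash
python3 - <<'E'
from h import *
a=read_camera("wrist")[100:400,200:460,::-1]
cv2.imwrite("pics/w2.png",cv2.resize(a,None,fx=2,fy=2,interpolation=cv2.INTER_CUBIC))
w=camera_info("wrist")
for n,P in dict(tcp=tof(sense()["tcp_pos"]),s0=(-30-58,0,64),s1=(-163,0,64),c2=(-55,-65,12),c4=(-55,65,12)).items():
    print(n,((proj(w,np.r_[RF@np.array(P[:2])+O,P[2]])-[200,100])*2).round(0))
E
```

```text
tcp [235. 276.]
s0 [236. 193.]
s1 [236. 401.]
c2 [405.  73.]
c4 [66. 74.]
```

View pics/w2.png

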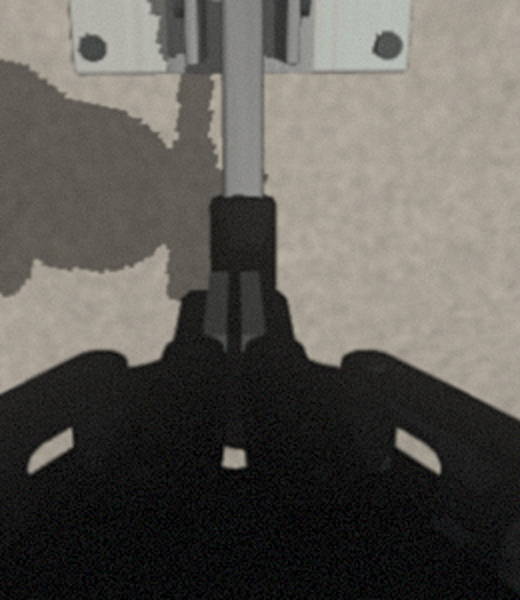

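```bash
python3 - <<'E'
from h import *
w=camera_info("wrist");f=tof(ray(w,300,200)[0]);print("cam f",f.round(1))
q=lambda P:((proj(w,np.r_[RF@np.array(P[:2])+O,P[2]])-[200,100])*2).round(1)
for al in (2,8,14):
    a=np.radians(al);P=lambda r,y,h=0:q((-30-r*np.cos(a)+h*np.sin(a),y,60+r*np.sin(a)+h*np.cos(a)))
    print(al,"sleeve edge px",P(60,-10),P(60,10),P(58,0,10))
s=sense();print(s["tcp_pos"],s["force"],s["time"])
b=read_camera("scene");g=cv2.cvtColor(b[170:270,250:400],cv2.COLOR_RGB2GRAY)
for c in (4,8,12,16,18,20,24,26):
    print(c*5,[int(v) for v in g[40:60,c]])
E
```

```text
cam f [-42.4   0.4 230.3]
2 sleeve edge px [267.5 197. ] [203.5 197. ] [235.6 198.5]
8 sleeve edge px [268.8 200.9] [202.4 200.9] [235.7 199. ]
14 sleeve edge px [270.1 202.9] [201.2 202.9] [235.7 197.1]
[ 524.21580073 -121.89397337   68.39993879] [-0.54390973  0.16205434 -0.26765539] 8.55
20 [144, 146, 148, 145, 137, 98, 15, 14, 25, 22, 14, 6, 22, 53, 111, 141, 139, 141, 142, 142]
40 [146, 147, 150, 146, 146, 124, 29, 22, 18, 21, 5, 2, 10, 41, 71, 97, 131, 90, 89, 88]
60 [149, 148, 130, 88, 68, 66, 35, 14, 18, 23, 16, 10, 16, 30, 59, 68, 68, 72, 72, 69]
80 [16, 17, 13, 17, 18, 22, 41, 56, 18, 8, 7, 8, 18, 19, 53, 73, 71, 73, 71, 71]
90 [15, 17, 14, 19, 17, 13, 33, 57, 1, 11, 10, 9, 8, 16, 42, 71, 70, 72, 73, 64]
100 [36, 35, 34, 24, 29, 26, 39, 43, 10, 3, 8, 13, 20, 10, 46, 72, 68, 72, 69, 67]
120 [72, 72, 74, 73, 72, 73, 62, 30, 15, 17, 10, 9, 14, 11, 28, 62, 73, 71, 72, 69]
130 [73, 70, 71, 71, 73, 66, 63, 43, 11, 22, 17, 18, 14, 16, 19, 59, 71, 70, 71, 68]
```

```bash
python3 - <<'E'
from h import *
S=camera_info("scene")
pr=lambda P:proj(S,np.r_[RF@np.array(P[:2])+O,P[2]]).round(1)
print("s2 tcp pred px4",((pr((-156,-4,104.2))-[250,150])*4),"front",((pr((-145,-10,104.2))-[250,150])*4))
g=cv2.cvtColor(cv2.imread("pics/s2.png"),cv2.COLOR_BGR2GRAY)
for c in (2,6,10,14,18): print(c,[int(v) for v in g[160:260:4,c]])
print("s3 pred px: head",(pr((135,0,153))-[250,170])*5,"slab top corner near-left",(pr((59,-31,40))-[250,170])*5,"near-right",(pr((151,-31,40))-[250,170])*5,
 "pad",(pr((76,0,40))-[250,170])*5,"armend",(pr((87,0,56))-[250,170])*5,"plate near L",(pr((-55,-65,12))-[250,170])*5,"bracket top near",(pr((-50,-17,67))-[250,170])*5,(pr((26,-17,67))-[250,170])*5)
E
```

```text
s2 tcp pred px4 [  3.2 253.6] front [ 21.2 257.2]
2 [21, 18, 16, 14, 19, 15, 9, 18, 19, 14, 12, 13, 12, 12, 17, 18, 21, 55, 106, 141, 147, 145, 148, 141, 94]
6 [19, 19, 9, 12, 17, 17, 15, 14, 17, 20, 14, 13, 14, 15, 15, 14, 18, 59, 112, 141, 149, 147, 137, 102, 74]
10 [8, 6, 3, 12, 13, 19, 19, 11, 16, 19, 20, 20, 19, 19, 13, 10, 22, 62, 113, 143, 150, 143, 103, 71, 72]
14 [3, 8, 6, 5, 11, 3, 16, 44, 52, 50, 49, 46, 39, 40, 45, 37, 39, 68, 115, 142, 147, 142, 93, 68, 72]
18 [16, 20, 11, 12, 16, 14, 34, 73, 85, 80, 74, 73, 67, 62, 64, 63, 57, 63, 105, 141, 147, 139, 90, 66, 74]
s3 pred px: head [562.   85.5] slab top corner near-left [424.5 309.5] near-right [591.5 293. ] pad [443.5 273. ] armend [464.5 247. ] plate near L [220.5 413. ] bracket top near [216.5 272. ] [359.5 258.5]
```

>>> servo_tool(rows=[{"xyz":[0,0.07,0.07],"turn":[0,0,0]},{"xyz":[0,0,0.07],"turn":[0,0,0]},{"xyz":[0,0,0],"turn":[0,0,0]}])

```text
time: 8.9
tcp_pos: [526.5, -121.6, 64.0]
eef_rot: [-180.0, -0.0, 102.4]
force: [-0.1, -0.4, 0.0]
gripper_width: 0.002
```

>>> servo_tool(rows=[{"xyz":[0,0,0.07],"turn":[0,0,0]},{"xyz":[0,0,0.07],"turn":[0,0,0]},{"xyz":[0,0,0],"turn":[0,0,0]}])

```text
time: 9.2
tcp_pos: [526.3, -121.5, 59.8]
eef_rot: [-179.9, -0.0, 102.4]
force: [-0.4, -0.4, -0.1]
gripper_width: -0.001
```

```bash
python3 - <<'E'
from h import *
s=sense();print(tof(s["tcp_pos"]),s["force"],s["eef_rot"],s["time"])
g=cv2.cvtColor(read_camera("scene")[170:270,250:400],cv2.COLOR_RGB2GRAY)
for c in (4,18,26):print(c*5,[int(v) for v in g[40:60,c]])
E
```

```text
[-113.95141635   -1.81522354   59.78605933] [-0.38188216 -0.40490881 -0.14364179] [-1.79947842e+02 -3.88463601e-02  1.02425544e+02] 9.2
20 [146, 145, 147, 148, 144, 149, 151, 147, 144, 121, 15, 17, 15, 26, 13, 11, 24, 90, 143, 141]
90 [17, 17, 19, 18, 5, 16, 5, 12, 5, 27, 47, 20, 16, 19, 18, 8, 18, 49, 72, 70]
130 [68, 70, 73, 73, 69, 71, 73, 71, 63, 47, 24, 22, 20, 16, 19, 3, 24, 53, 74, 74]
```

>>> servo_tool(rows=[{"xyz":[0,0,0.07],"turn":[0,0,0]},{"xyz":[0,0,0.07],"turn":[0,0,0]},{"xyz":[0,0,0.07],"turn":[0,0,0]},{"xyz":[0,0,0],"turn":[0,0,0]}])

```text
time: 9.65
tcp_pos: [526.3, -121.7, 53.6]
eef_rot: [-180.0, -0.0, 102.4]
force: [-0.4, 0.2, -0.1]
gripper_width: 0.0
```

```bash
python3 - <<'E'
from h import *
s=sense();print(tof(s["tcp_pos"]),s["force"],s["eef_rot"],s["time"])
b=read_camera("scene")[170:270,250:400]
g=cv2.cvtColor(b,cv2.COLOR_RGB2GRAY)
for c in (4,18,26):print(c*5,[int(v) for v in g[45:65,c]])
E
```

```text
[-114.20043437   -1.84493153   53.58625931] [-0.38859312  0.21388024 -0.07230816] [-1.79958250e+02 -1.85193749e-02  1.02418604e+02] 9.65
20 [146, 147, 146, 145, 144, 143, 129, 56, 23, 22, 19, 21, 11, 17, 57, 116, 145, 145, 144, 143]
90 [14, 14, 11, 13, 12, 14, 31, 43, 20, 9, 1, 12, 6, 22, 47, 69, 73, 75, 69, 70]
130 [70, 75, 75, 68, 67, 62, 25, 18, 24, 22, 12, 13, 2, 43, 72, 70, 67, 69, 69, 70]
```

>>> servo_tool(rows=[{"xyz":[0,0,0.07],"turn":[0,0,0]},{"xyz":[0,0,0.07],"turn":[0,0,0]},{"xyz":[0,0,0],"turn":[0,0,0]}])

```text
time: 10.0
tcp_pos: [527.0, -121.9, 51.5]
eef_rot: [179.9, -0.0, 102.4]
force: [-2.1, 1.6, 12.2]
gripper_width: -0.001
```

```bash
python3 - <<'E'
from h import *
s=sense();print(tof(s["tcp_pos"]),s["force"],s["eef_rot"],s["time"])
b=read_camera("scene")[170:270,250:400]
cv2.imwrite("pics/s4.png",cv2.resize(b[:,:,::-1],None,fx=5,fy=5,interpolation=cv2.INTER_CUBIC))
g=cv2.cvtColor(b,cv2.COLOR_RGB2GRAY)
for c in (4,18,26):print(c*5,[int(v) for v in g[45:65,c]])
E
```

```text
[-114.55947735   -2.46974076   51.54138091] [-2.12215402  1.58067974 12.19801584] [ 1.79918692e+02 -1.66084780e-02  1.02404696e+02] 10.0
20 [148, 148, 147, 146, 142, 142, 130, 62, 23, 19, 17, 20, 11, 7, 38, 102, 145, 144, 141, 140]
90 [15, 13, 10, 17, 10, 13, 12, 39, 60, 9, 12, 8, 12, 19, 53, 69, 72, 72, 71, 69]
130 [67, 70, 71, 70, 71, 62, 29, 23, 21, 19, 25, 17, 14, 41, 68, 73, 70, 71, 71, 69]
```

>>> servo_tool(rows=[{"xyz":[0,0,-0.4],"turn":[0,0,0]},{"xyz":[0,0,-0.8],"turn":[0,0,0]},{"xyz":[0,0,-0.9],"turn":[0,0,0]},{"xyz":[0,0,-1],"turn":[0,0,0]},{"xyz":[0,0,-1],"turn":[0,0,0]},{"xyz":[0.4,0,-0.3],"turn":[0,0,0]},{"xyz":[0.8,-0.05,0],"turn":[0,0,0]},{"xyz":[0.9,0,0],"turn":[0,0,0]},{"xyz":[0.9,0,0],"turn":[0,0,0]},{"xyz":[0.9,0,0],"turn":[0,0,0]}])

```text
time: 11.05
tcp_pos: [498.7, -5.9, 181.1]
eef_rot: [-179.9, -0.0, 102.5]
force: [0.2, -0.1, -0.1]
gripper_width: -0.003
```

>>> servo_tool(rows=[{"xyz":[0.9,0,0],"turn":[0,0,0]},{"xyz":[0.9,0,0],"turn":[0,0,0]},{"xyz":[0.9,0,0],"turn":[0,0,0]},{"xyz":[0.9,0,0],"turn":[0,0,0]},{"xyz":[0.8,0,0],"turn":[0,0,0]},{"xyz":[0,0,0],"turn":[0,0,0]}])

```text
time: 11.65
tcp_pos: [469.4, 126.0, 180.7]
eef_rot: [-179.9, -0.2, 102.9]
force: [-0.3, 0.8, 0.5]
gripper_width: 0.004
```

```bash
python3 - <<'E'
from h import *
s=sense();print(tof(s["tcp_pos"]),s["force"],s["eef_rot"],s["time"])
b=read_camera("scene")[150:270,250:400]
cv2.imwrite("pics/s5.png",cv2.resize(b[:,:,::-1],None,fx=5,fy=5,interpolation=cv2.INTER_CUBIC))
E
```

```text
[139.98820217   0.25776843 180.74115457] [-0.29063075  0.8490458   0.47979743] [-1.79854682e+02 -1.54293170e-01  1.02888868e+02] 11.65
```

View pics/s5.png

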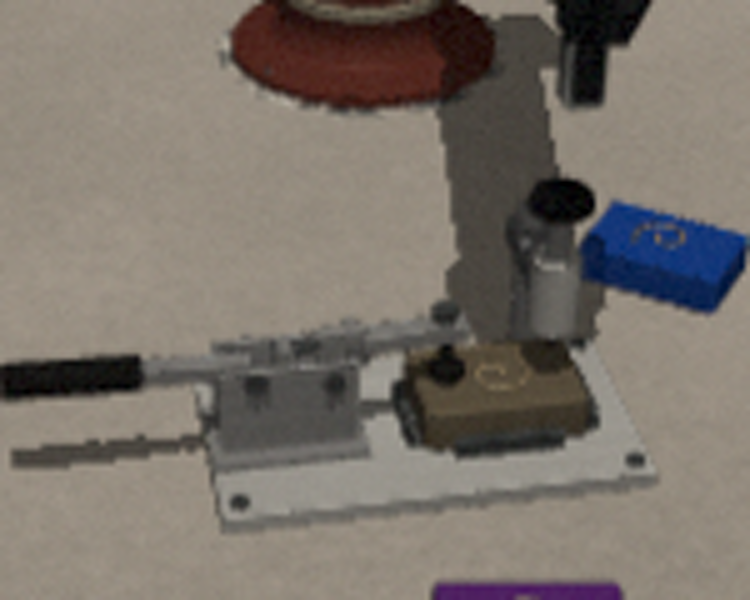

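The clamp handle lies level at its stop, sleeve at (70,375), with the arm level and the foot on the slab. The fingers are above the plunger head at (562,200). Now I press the plunger.

>>> servo_tool(rows=[{"xyz":[-0.16,0,0.4],"turn":[0,0,0]},{"xyz":[0,0,0.5],"turn":[0,0,0]},{"xyz":[0,0,0.3],"turn":[0,0,0]},{"xyz":[0,0,0.15],"turn":[0,0,0]},{"xyz":[0,0,0.1],"turn":[0,0,0]},{"xyz":[0,0,0],"turn":[0,0,0]}])

```text
time: 12.3
tcp_pos: [472.6, 116.1, 138.1]
eef_rot: [-180.0, 0.0, 102.4]
force: [0.1, 0.4, 0.1]
gripper_width: -0.001
```

>>> servo_tool(rows=[{"xyz":[0,0,0.08],"turn":[0,0,0]},{"xyz":[0,0,0.08],"turn":[0,0,0]},{"xyz":[0,0,0],"turn":[0,0,0]}])

```text
time: 12.6
tcp_pos: [472.5, 116.4, 133.4]
eef_rot: [-180.0, -0.0, 102.4]
force: [-0.4, -0.3, 0.5]
gripper_width: 0.004
```

>>> servo_tool(rows=[{"xyz":[0.15,0,0],"turn":[0,0,0]},{"xyz":[0,0,0.08],"turn":[0,0,0]},{"xyz":[0,0,0.08],"turn":[0,0,0]},{"xyz":[0,0,0],"turn":[0,0,0]}])

```text
time: 13.0
tcp_pos: [471.8, 121.7, 128.8]
eef_rot: [180.0, -0.1, 102.5]
force: [-0.8, 1.9, 3.6]
gripper_width: -0.001
```

>>> servo_tool(rows=[{"xyz":[0,0,0.08],"turn":[0,0,0]},{"xyz":[0,0,0.08],"turn":[0,0,0]},{"xyz":[0,0,0],"turn":[0,0,0]}])

```text
time: 13.3
tcp_pos: [471.9, 121.7, 124.1]
eef_rot: [180.0, -0.1, 102.5]
force: [-1.0, 3.7, 7.3]
gripper_width: -0.003
```

>>> servo_tool(rows=[{"xyz":[0,0,0.08],"turn":[0,0,0]},{"xyz":[0,0,0.08],"turn":[0,0,0]},{"xyz":[0,0,0],"turn":[0,0,0]}])

```text
time: 13.6
tcp_pos: [471.9, 121.7, 119.8]
eef_rot: [179.9, -0.1, 102.4]
force: [-2.1, 1.8, 8.5]
gripper_width: -0.0
```

>>> servo_tool(rows=[{"xyz":[0,0,0.06],"turn":[0,0,0]},{"xyz":[0,0,0.06],"turn":[0,0,0]},{"xyz":[0,0,0],"turn":[0,0,0]}])

```text
time: 13.9
tcp_pos: [472.2, 121.8, 119.2]
eef_rot: [179.9, -0.2, 102.4]
force: [-7.7, 2.5, 30.8]
gripper_width: 0.001
```

>>> servo_tool(rows=[{"xyz":[0,0,0.06],"turn":[0,0,0]},{"xyz":[0,0,0.04],"turn":[0,0,0]},{"xyz":[0,0,0],"turn":[0,0,0]}])

```text
time: 14.2
tcp_pos: [472.4, 121.9, 118.9]
eef_rot: [179.8, -0.3, 102.4]
force: [-12.9, 1.6, 52.3]
gripper_width: -0.005
```

>>> servo_tool(rows=[{"xyz":[0,0,-0.3],"turn":[0,0,0]},{"xyz":[0,0,-0.5],"turn":[0,0,0]},{"xyz":[0,0,-0.8],"turn":[0,0,0]},{"xyz":[0,0,-0.8],"turn":[0,0,0]},{"xyz":[-0.5,0,0],"turn":[0,0,0]},{"xyz":[-0.9,0,0],"turn":[0,0,0]},{"xyz":[-0.9,0,0],"turn":[0,0,0]},{"xyz":[-0.9,0,0],"turn":[0,0,0]},{"xyz":[-0.9,0,0],"turn":[0,0,0]},{"xyz":[-0.9,0,0],"turn":[0,0,0]}])

```text
time: 15.2
tcp_pos: [503.5, -27.8, 183.8]
eef_rot: [-179.9, 0.1, 102.4]
force: [0.3, 0.3, -0.4]
gripper_width: 0.003
```

>>> servo_tool(rows=[{"xyz":[-0.9,0,0],"turn":[0,0,0]},{"xyz":[-0.9,0,0],"turn":[0,0,0]},{"xyz":[-0.9,0,0],"turn":[0,0,0]},{"xyz":[-0.9,0,0],"turn":[0,0,0]},{"xyz":[-0.5,0,0],"turn":[0,0,0]},{"xyz":[0,0,0],"turn":[0,0,0]}], gripper=1)

```text
time: 15.8
tcp_pos: [529.8, -149.0, 184.1]
eef_rot: [-179.9, 0.1, 102.1]
force: [-0.4, 0.2, -0.1]
gripper_width: 0.996
```

```bash
python3 - <<'E'
from h import *
s=sense();print(tof(s["tcp_pos"]),s["force"],s["eef_rot"],s["time"])
b=read_camera("scene")[150:270,250:400]
cv2.imwrite("pics/s6.png",cv2.resize(b[:,:,::-1],None,fx=5,fy=5,interpolation=cv2.INTER_CUBIC))
w=camera_info("wrist");cv2.imwrite("pics/w6.png",read_camera("wrist")[:,:,::-1])
a=cv2.imread("pics/s5.png")[150:600].astype(int);c=cv2.imread("pics/s6.png")[150:600].astype(int)
d=np.abs(a-c).max(2)[:,380:];print("changed px right of handle",(d>60).sum(), "head region",(d[0:120,130:230]>60).sum())
E
```

```text
[-141.58162466    0.70520845  184.06858161] [-0.38857616  0.17711189 -0.11472993] [-1.79926782e+02  1.11918668e-01  1.02139738e+02] 15.8
changed px right of handle 12685 head region 1893
```

```bash
python3 - <<'E'
from h import *
a=cv2.imread("pics/s6.png")[:,:,:];a=cv2.resize(a,(480,384));b=cv2.imread("pics/w6.png")[0:384,160:480]
cv2.imwrite("pics/m6.png",np.hstack([a,b]))
E
```

```text
(no output)
```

View pics/m6.png

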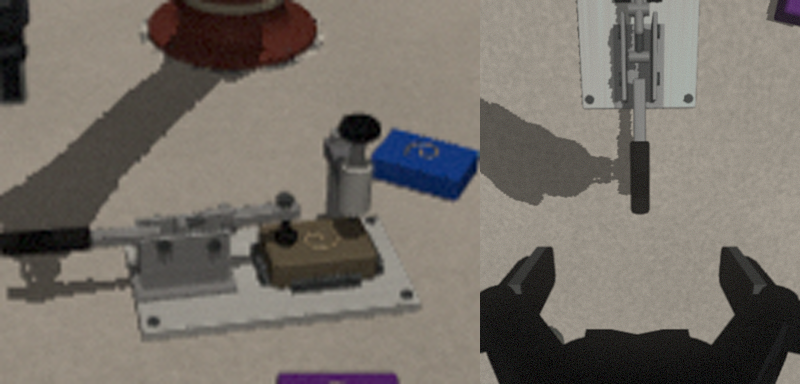

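The plunger has sprung back up (360,128) and the handle is still locked (45,240). In the wrist view the open jaws straddle the sleeve's line (x = 640). Now I descend and grip.

>>> servo_tool(rows=[{"xyz":[0,0,0.5],"turn":[0,0,0]},{"xyz":[0,0,0.9],"turn":[0,0,0]},{"xyz":[0,0,0.9],"turn":[0,0,0]},{"xyz":[0,0,0.9],"turn":[0,0,0]},{"xyz":[0,0,0.9],"turn":[0,0,0]},{"xyz":[0,0,0.6],"turn":[0,0,0]},{"xyz":[0,0,0.3],"turn":[0,0,0]},{"xyz":[0,0,0],"turn":[0,0,0]}])

```text
time: 16.7
tcp_pos: [529.7, -144.0, 33.5]
eef_rot: [-179.9, -0.1, 102.5]
force: [-0.5, 0.6, 0.2]
gripper_width: 0.999
```

>>> servo_tool(rows=[{"xyz":[0,0,0],"turn":[0,0,0]},{"xyz":[0,0,0],"turn":[0,0,0]},{"xyz":[0,0,0],"turn":[0,0,0]},{"xyz":[0,0,0],"turn":[0,0,0]},{"xyz":[0,0,0],"turn":[0,0,0]},{"xyz":[0,0,0],"turn":[0,0,0]}], gripper=-1)

```text
time: 17.3
tcp_pos: [532.6, -145.6, 35.4]
eef_rot: [179.8, 0.1, 102.5]
force: [2.9, 1.4, 3.7]
gripper_width: 0.208
```

```bash
python3 - <<'E'
from h import *
s=sense();f=tof(s["tcp_pos"]);print(f,s["force"],s["eef_rot"],s["gripper_width"])
# grasp arc: from alpha=2 to 85, r=110ish about pivot
r=-30-f[0];r=r/np.cos(np.radians(2));prev=2
for a in (6,12,19,26,33,40,47,54,61,68,75,80,84,85):
    p=lambda q:np.array([-r*np.cos(np.radians(q)),r*np.sin(np.radians(q))])
    d=p(a)-p(prev);prev=a;print(a,[round(d[0]/30,2),0,round(-d[1]/30,2)])
E
```

```text
[-138.88825224   -2.77639135   35.44643226] [2.89191236 1.37377226 3.72905613] [1.79764519e+02 7.50903198e-02 1.02484190e+02] 0.20847546737473582
6 [np.float64(0.02), 0, np.float64(-0.25)]
12 [np.float64(0.06), 0, np.float64(-0.38)]
19 [np.float64(0.12), 0, np.float64(-0.43)]
26 [np.float64(0.17), 0, np.float64(-0.41)]
33 [np.float64(0.22), 0, np.float64(-0.39)]
40 [np.float64(0.26), 0, np.float64(-0.36)]
47 [np.float64(0.31), 0, np.float64(-0.32)]
54 [np.float64(0.34), 0, np.float64(-0.28)]
61 [np.float64(0.37), 0, np.float64(-0.24)]
68 [np.float64(0.4), 0, np.float64(-0.19)]
75 [np.float64(0.42), 0, np.float64(-0.14)]
80 [np.float64(0.31), 0, np.float64(-0.07)]
84 [np.float64(0.25), 0, np.float64(-0.04)]
85 [np.float64(0.06), 0, np.float64(-0.01)]
```

>>> servo_tool(rows=[{"xyz":[0.01,0,-0.12],"turn":[0,0,0]},{"xyz":[0.01,0,-0.13],"turn":[0,0,0]},{"xyz":[0.03,0,-0.19],"turn":[0,0,0]},{"xyz":[0.03,0,-0.19],"turn":[0,0,0]}])

```text
time: 17.7
tcp_pos: [530.7, -138.6, 52.9]
eef_rot: [179.9, -0.4, 102.4]
force: [2.9, 15.0, -3.7]
gripper_width: 0.207
```

>>> servo_tool(rows=[{"xyz":[0.06,0,-0.21],"turn":[0,0,0]},{"xyz":[0.06,0,-0.21],"turn":[0,0,0]},{"xyz":[0.09,0,-0.2],"turn":[0,0,0]},{"xyz":[0.09,0,-0.2],"turn":[0,0,0]}])

```text
time: 18.1
tcp_pos: [527.5, -125.2, 76.1]
eef_rot: [-179.9, -0.7, 102.7]
force: [6.5, 12.5, -11.1]
gripper_width: 0.202
```

```bash
python3 - <<'E'
from h import *
s=sense();print(tof(s["tcp_pos"]),s["force"],s["torque"],s["eef_rot"],s["gripper_width"])
E
```

```text
[-117.82646036   -2.2676393    76.0703656 ] [  6.53522436  12.53078191 -11.12772623] [ 2.87435471 -1.15777903  0.122729  ] [-179.91192867   -0.74494134  102.73930942] 0.2018328234739059
```

```bash
python3 - <<'E'
import numpy as np
p=np.array([-88,45.]);
for a,r in zip((31,36,41,46,51,56,61,66,71,76,80,83,85,87),(100,102,104,105)+(106,)*10):
    q=r*np.array([-np.cos(np.radians(a)),np.sin(np.radians(a))]);d=q-p;p=q;print(a,round(d[0]/30,2),round(-d[1]/30,2),(q+[-30,31]).round(0))
E
```

```text
31 0.08 -0.22 [-116.   83.]
36 0.11 -0.28 [-113.   91.]
41 0.13 -0.28 [-108.   99.]
46 0.19 -0.24 [-103.  107.]
51 0.21 -0.23 [-97. 113.]
56 0.25 -0.18 [-89. 119.]
61 0.26 -0.16 [-81. 124.]
66 0.28 -0.14 [-73. 128.]
71 0.29 -0.11 [-65. 131.]
76 0.3 -0.09 [-56. 134.]
80 0.24 -0.05 [-48. 135.]
83 0.18 -0.03 [-43. 136.]
85 0.12 -0.01 [-39. 137.]
87 0.12 -0.01 [-36. 137.]
```

>>> servo_tool(rows=[{"xyz":[0.08,0,-0.22],"turn":[0,0,0]},{"xyz":[0.11,0,-0.28],"turn":[0,0,0]},{"xyz":[0.13,0,-0.28],"turn":[0,0,0]},{"xyz":[0.19,0,-0.24],"turn":[0,0,0]}])

```text
time: 18.5
tcp_pos: [522.9, -114.9, 106.9]
eef_rot: [-179.7, -0.4, 102.7]
force: [0.8, -0.4, -0.0]
gripper_width: 0.002
```

```bash
python3 - <<'E'
from h import *
s=sense();print(tof(s["tcp_pos"]),s["force"],s["torque"],s["eef_rot"],s["gripper_width"])
E
```

```text
[-1.06784995e+02  6.61546292e-02  1.06940396e+02] [ 0.82188646 -0.39515653 -0.03821433] [-0.1051232   0.04589709  0.03158151] [-179.71903788   -0.35247718  102.72600841] 0.0017782111318391605
```

The gripper lost the sleeve: it reads shut. I'll open, rise clear, and find the handle again.

>>> servo_tool(rows=[{"xyz":[0,0,-0.7],"turn":[0,0,0]},{"xyz":[0,0,-1],"turn":[0,0,0]},{"xyz":[0,0,-1],"turn":[0,0,0]},{"xyz":[0,0,-0.3],"turn":[0,0,0]},{"xyz":[0,0,0],"turn":[0,0,0]}], gripper=1)

```text
time: 19.0
tcp_pos: [524.3, -120.8, 199.6]
eef_rot: [179.9, 0.1, 102.3]
force: [-0.5, 0.1, -0.4]
gripper_width: 0.846
```

```bash
python3 - <<'E'
from h import *
s=sense();print(tof(s["tcp_pos"]),s["force"],s["gripper_width"],s["time"])
S=camera_info("scene");b=read_camera("scene");cv2.imwrite("pics/s7.png",b[:,:,::-1]);cv2.imwrite("pics/w7.png",read_camera("wrist")[:,:,::-1])
m=(b.max(2)<35).astype(np.uint8);n,l,st,c=cv2.connectedComponentsWithStats(m[150:270,230:400].copy())
for i in range(1,n):
    if st[i,4]>30:
        ys,xs=np.where(l==i);v=cv2.fitLine(np.c_[xs,ys].astype(np.float32),cv2.DIST_L2,0,.01,.01).ravel()
        print(st[i],(c[i]+[230,150]).round(1),v[:2].round(3))
pr=lambda P:proj(S,np.r_[RF@np.array(P[:2])+O,P[2]])
for al in (2,10,20,30,40,50,60,70,85):
    a=np.radians(al);e=[pr((-30-r*np.cos(a),0,60+r*np.sin(a))) for r in(58,133)];d=e[1]-e[0];print(al,((e[0]+e[1])/2).round(1),(d/np.linalg.norm(d)).round(3))
E
```

```text
[-1.12879314e+02 -9.65233561e-02  1.99579825e+02] [-0.47185031  0.09884033 -0.40018804] 0.8464192667673566 19.0
[ 28   0  13  25 194] [264.7 160.1] [0.078 0.997]
[126  36  13   9  86] [361.9 189.9] [ 1.    -0.022]
[ 25  52  27  16 199] [268.5 209.7] [0.922 0.386]
[106  66   7  10  43] [339.1 221.4] [0.177 0.984]
2 [263.8 224.5] [-0.998  0.063]
10 [263.9 220.3] [-0.999 -0.053]
20 [265.2 215. ] [-0.979 -0.203]
30 [267.5 209.8] [-0.934 -0.356]
40 [271. 205.] [-0.86 -0.51]
50 [275.4 200.6] [-0.752 -0.659]
60 [280.6 196.9] [-0.609 -0.793]
70 [286.5 194. ] [-0.432 -0.902]
85 [296.1 191.4] [-0.126 -0.992]
```

The sleeve's centre and slope match a handle angle of about 32° above horizontal, and it is holding there. I'll regrip deeper (TCP about 40 mm below the sleeve centre) at r ≈ 115 mm, and raise it in stages.

>>> servo_tool(rows=[{"xyz":[-0.49,0.05,0],"turn":[0,0,0]},{"xyz":[0,0,0.8],"turn":[0,0,0]},{"xyz":[0,0,0.9],"turn":[0,0,0]},{"xyz":[0,0,0.9],"turn":[0,0,0]},{"xyz":[0,0,0.8],"turn":[0,0,0]},{"xyz":[0,0,0.5],"turn":[0,0,0]},{"xyz":[0,0,0],"turn":[0,0,0]}])

```text
time: 19.8
tcp_pos: [526.8, -134.4, 78.2]
eef_rot: [-179.6, -0.1, 102.3]
force: [-0.6, 1.4, -0.1]
gripper_width: 1.001
```

>>> servo_tool(rows=[{"xyz":[0,0,0],"turn":[0,0,0]},{"xyz":[0,0,0],"turn":[0,0,0]},{"xyz":[0,0,0],"turn":[0,0,0]},{"xyz":[0,0,0],"turn":[0,0,0]},{"xyz":[0,0,0],"turn":[0,0,0]},{"xyz":[0,0,0],"turn":[0,0,0]}], gripper=-1)

```text
time: 20.4
tcp_pos: [529.9, -134.0, 82.1]
eef_rot: [179.9, 0.1, 102.4]
force: [0.6, -0.0, 1.3]
gripper_width: 0.218
```

```bash
python3 - <<'E'
from h import *
s=sense();print(tof(s["tcp_pos"]),s["force"],s["torque"],s["eef_rot"],s["gripper_width"])
p=115*np.array([-np.cos(np.radians(32)),np.sin(np.radians(32))])
for a in range(36,66,4):
    q=115*np.array([-np.cos(np.radians(a)),np.sin(np.radians(a))]);d=q-p;p=q;print(a,(d/30*[1,-1]).round(2))
E
```

```text
[-126.99789734   -2.69548252   82.11888696] [ 0.57535633 -0.02192737  1.26213965] [-0.0227293  -0.07135459  0.12624016] [1.79916213e+02 5.30396895e-02 1.02440544e+02] 0.21805747329724948
36 [ 0.15 -0.22]
40 [ 0.16 -0.21]
44 [ 0.18 -0.2 ]
48 [ 0.19 -0.19]
52 [ 0.2  -0.17]
56 [ 0.22 -0.16]
60 [ 0.23 -0.14]
64 [ 0.24 -0.13]
```

>>> servo_tool(rows=[{"xyz":[0.15,0,-0.22],"turn":[0,0,0]},{"xyz":[0.16,0,-0.21],"turn":[0,0,0]},{"xyz":[0.18,0,-0.2],"turn":[0,0,0]},{"xyz":[0.19,0,-0.19],"turn":[0,0,0]}])

```text
time: 20.8
tcp_pos: [525.0, -112.9, 106.3]
eef_rot: [180.0, -0.0, 102.5]
force: [4.2, 0.8, -7.1]
gripper_width: 0.217
```

```bash
python3 - <<'E'
from h import *
s=sense();print(tof(s["tcp_pos"]),s["force"],s["torque"],s["eef_rot"],s["gripper_width"])
E
```

```text
[-105.28114083   -2.40542857  106.34819618] [ 4.20596126  0.80278714 -7.12250479] [-0.09505638 -0.8661078   0.12395109] [ 1.79990688e+02 -9.67156464e-03  1.02466633e+02] 0.21668308563786584
```

>>> servo_tool(rows=[{"xyz":[0.2,0,-0.17],"turn":[0,0,0]},{"xyz":[0.22,0,-0.16],"turn":[0,0,0]},{"xyz":[0.23,0,-0.14],"turn":[0,0,0]},{"xyz":[0.24,0,-0.13],"turn":[0,0,0]}])

```text
time: 21.2
tcp_pos: [518.1, -83.0, 123.3]
eef_rot: [-179.9, -0.4, 102.4]
force: [3.9, 7.2, -17.5]
gripper_width: 0.201
```

```bash
python3 - <<'E'
from h import *
s=sense();f=tof(s["tcp_pos"]);print(f,s["force"],s["torque"],s["eef_rot"],s["gripper_width"])
g=np.array([f[0]+30,f[2]+39-60]);print("r",np.hypot(*g),"alpha",np.degrees(np.arctan2(g[1],-g[0])))
E
```

```text
[-74.62089041  -2.10450352 123.34856208] [  3.90665915   7.1730666  -17.46130247] [ 1.86759319 -0.92513281  0.59134783] [-179.90089067   -0.39115984  102.39796423] 0.2011611280231707
r 111.65237131474885 alpha 66.44424837982173
```

>>> servo_tool(rows=[{"xyz":[0,0,0],"turn":[0,0,0]},{"xyz":[0,0,0],"turn":[0,0,0]},{"xyz":[0,0,0],"turn":[0,0,0]},{"xyz":[0,0,0],"turn":[0,0,0]},{"xyz":[0,0,-0.7],"turn":[0,0,0]},{"xyz":[0,0,-0.9],"turn":[0,0,0]},{"xyz":[0,0,-0.9],"turn":[0,0,0]},{"xyz":[0,0,0],"turn":[0,0,0]}], gripper=1)

```text
time: 22.0
tcp_pos: [521.4, -89.5, 202.9]
eef_rot: [179.6, 0.2, 102.3]
force: [-0.2, -0.6, -0.4]
gripper_width: 0.997
```

>>> servo_tool(rows=[{"xyz":[-0.6,0,0],"turn":[0,0,0]},{"xyz":[-0.9,0,0],"turn":[0,0,0]},{"xyz":[0,0,0],"turn":[0,0,0]},{"xyz":[0,0,0],"turn":[0,0,0]}], gripper=-1)

```text
time: 22.4
tcp_pos: [528.0, -132.5, 198.5]
eef_rot: [-179.9, -0.0, 102.3]
force: [0.5, 0.2, 0.1]
gripper_width: 0.329
```

```bash
cat > hd.py <<'E'
from h import *
s=sense();print(tof(s["tcp_pos"]).round(1),s["force"].round(1),s["gripper_width"],s["time"])
S=camera_info("scene");b=read_camera("scene");cv2.imwrite("pics/last.png",b[:,:,::-1])
m=(b.max(2)<35).astype(np.uint8);n,l,st,c=cv2.connectedComponentsWithStats(m[150:270,230:400].copy())
for i in range(1,n):
    if st[i,4]>30:
        ys,xs=np.where(l==i);v=cv2.fitLine(np.c_[xs,ys].astype(np.float32),cv2.DIST_L2,0,.01,.01).ravel()
        print(st[i],(c[i]+[230,150]).round(1),v[:2].round(3))
pr=lambda P:proj(S,np.r_[RF@np.array(P[:2])+O,P[2]])
for al in (60,65,70,75,80,85):
    a=np.radians(al);e=[pr((-30-r*np.cos(a),0,60+r*np.sin(a))) for r in(58,133)];d=e[1]-e[0];print(al,((e[0]+e[1])/2).round(1),(d/np.linalg.norm(d)).round(3))
E
python3 hd.py
```

```text
[-125.1   -1.2  198.5] [0.5 0.2 0.1] 0.32922399207203645 22.4
[ 22   0  14  25 197] [259.  159.7] [0.093 0.996]
[ 42  36  20  24 184] [281.3 197.6] [0.587 0.81 ]
[126  36  13   9  87] [362.  189.9] [ 0.999 -0.033]
[102  56   8   7  35] [335.8 209.1] [0.781 0.625]
60 [280.6 196.9] [-0.609 -0.793]
65 [283.5 195.4] [-0.524 -0.851]
70 [286.5 194. ] [-0.432 -0.902]
75 [289.7 192.9] [-0.334 -0.943]
80 [292.9 192. ] [-0.231 -0.973]
85 [296.1 191.4] [-0.126 -0.992]
```

Handle now at about 61°. I'll push it up from the -x side with shut fingers.

>>> servo_tool(rows=[{"xyz":[0,0.05,0.5],"turn":[0,0,0]},{"xyz":[0,0,0.9],"turn":[0,0,0]},{"xyz":[0,0,0.7],"turn":[0,0,0]},{"xyz":[0,0,0.35],"turn":[0,0,0]},{"xyz":[0.2,0,0],"turn":[0,0,0]},{"xyz":[0.2,0,0],"turn":[0,0,0]},{"xyz":[0.2,0,0],"turn":[0,0,0]},{"xyz":[0.2,0,0],"turn":[0,0,0]}])

```text
time: 23.25
tcp_pos: [526.2, -108.3, 127.1]
eef_rot: [179.8, 0.1, 102.4]
force: [0.4, -2.8, 1.2]
gripper_width: 0.001
```

```bash
python3 -c "
from h import *
s=sense();print(tof(s['tcp_pos']).round(1),s['force'].round(1))"
```

```text
[-101.1   -4.6  127.1] [ 0.4 -2.8  1.2]
```

>>> servo_tool(rows=[{"xyz":[0.17,-0.04,0],"turn":[0,0,0]},{"xyz":[0.17,-0.04,0],"turn":[0,0,0]},{"xyz":[0.17,0,0],"turn":[0,0,0]},{"xyz":[0.17,0,0],"turn":[0,0,0]},{"xyz":[0.17,0,0],"turn":[0,0,0]}])

```text
time: 23.75
tcp_pos: [517.8, -84.1, 126.4]
eef_rot: [179.9, 0.1, 102.4]
force: [1.5, -0.9, 1.0]
gripper_width: 0.002
```

```bash
python3 hd.py
```

```text
[-75.7  -1.6 126.4] [ 1.5 -0.9  1. ] 0.002158036146521857 23.75
[ 35   0  34  57 686] [283.5 174.1] [0.29  0.957]
[126  36  13   9  87] [362.  189.9] [ 0.999 -0.033]
60 [280.6 196.9] [-0.609 -0.793]
65 [283.5 195.4] [-0.524 -0.851]
70 [286.5 194. ] [-0.432 -0.902]
75 [289.7 192.9] [-0.334 -0.943]
80 [292.9 192. ] [-0.231 -0.973]
85 [296.1 191.4] [-0.126 -0.992]
```

Working. I'll continue to the open stop, watching the force.

>>> servo_tool(rows=[{"xyz":[0.15,0,0],"turn":[0,0,0]},{"xyz":[0.15,0,0],"turn":[0,0,0]},{"xyz":[0.1,0,0],"turn":[0,0,0]},{"xyz":[0,0,0],"turn":[0,0,0]}])

```text
time: 24.2
tcp_pos: [515.3, -72.6, 125.5]
eef_rot: [180.0, 0.1, 102.4]
force: [1.1, -2.9, -0.8]
gripper_width: 0.001
```

>>> servo_tool(rows=[{"xyz":[0.08,0,0],"turn":[0,0,0]},{"xyz":[0.08,0,0],"turn":[0,0,0]},{"xyz":[0,0,0],"turn":[0,0,0]}])

```text
time: 24.5
tcp_pos: [515.4, -72.4, 126.0]
eef_rot: [179.8, 0.5, 102.2]
force: [4.6, -9.0, -4.4]
gripper_width: 0.0
```

>>> servo_tool(rows=[{"xyz":[0.08,0,0],"turn":[0,0,0]},{"xyz":[0.08,0,0],"turn":[0,0,0]},{"xyz":[0,0,0],"turn":[0,0,0]}])

```text
time: 24.8
tcp_pos: [515.4, -72.2, 126.8]
eef_rot: [179.7, 0.9, 102.0]
force: [3.7, -16.3, -2.8]
gripper_width: 0.001
```

The stop is reached: force climbs to 16 N with no more travel, at x ≈ -64 (expected -63). Backing off.

>>> servo_tool(rows=[{"xyz":[-0.4,0,0],"turn":[0,0,0]},{"xyz":[-0.9,0,0],"turn":[0,0,0]},{"xyz":[-0.9,0,0],"turn":[0,0,0]},{"xyz":[-0.6,0,-0.7],"turn":[0,0,0]},{"xyz":[-0.6,0,-0.9],"turn":[0,0,0]},{"xyz":[-0.3,0,-0.9],"turn":[0,0,0]},{"xyz":[0,0,-0.9],"turn":[0,0,0]},{"xyz":[0,0,0],"turn":[0,0,0]}])

```text
time: 25.6
tcp_pos: [538.1, -171.1, 230.9]
eef_rot: [179.7, 0.1, 102.4]
force: [0.6, -0.7, 0.5]
gripper_width: -0.001
```

```bash
python3 hd.py; python3 - <<'E'
from h import *
t=read_camera("top")[:,:,::-1]
a=cv2.imread("pics/last.png")[150:330,150:480];t0=cv2.imread("pics/top0.png")
cv2.imwrite("pics/fin.png",np.vstack([cv2.resize(a,(660,360)),np.hstack([t[110:290,170:500],t0[110:290,170:500]])]))
E
```

```text
[-164.9   -2.6  230.9] [ 0.6 -0.7  0.5] -0.0007548928288729039 25.6
[ 8  0  7 11 62] [241. 155.] [0.156 0.988]
[ 61  29  10  27 187] [295.9 191.5] [0.136 0.991]
[126  36  13   9  88] [362.  189.9] [ 1.    -0.004]
[93 51 10  6 31] [328.4 203.5] [0.979 0.205]
60 [280.6 196.9] [-0.609 -0.793]
65 [283.5 195.4] [-0.524 -0.851]
70 [286.5 194. ] [-0.432 -0.902]
75 [289.7 192.9] [-0.334 -0.943]
80 [292.9 192. ] [-0.231 -0.973]
85 [296.1 191.4] [-0.126 -0.992]
```

View pics/fin.png

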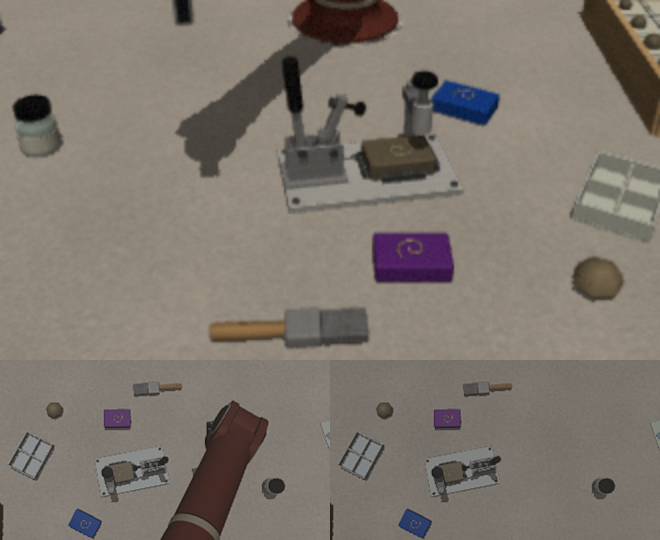

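The handle stands at 85° (sleeve centre (295.9,191.5) against (296.1,191.4) predicted). The clamp is open, the plunger up, the slab in its nest, the bystanders unmoved and the robot clear.

```bash
python3 -c "
from cell import *
print(sign_off())"
```

```text
the job is handed in; nothing more can be done
None
```

The hardness reading was carried out in the order asked and handed in at about 26 s of the 59 s allowed.

**Steps**
- **Clamp locked:** I pushed the handle down over centre to its stop. There the force rose to 12 N with no further movement.
- **Plunger pressed:** With the clamp locked, I pressed the head to its stop. Force rose from about 8 N to 52 N with almost no more travel. It then sprang back up, and the handle was still locked afterwards.
- **Clamp opened:** I raised the handle by gripping and then pushing it back to its open stop, where the force climbed to 16 N.

**Last checks**
- The handle is at 85°, within 0.3 px of the fully open prediction.
- The plunger is up and the slab lies in its nest.
- The bystanders look unmoved in the before and after top views.
- The gripper is clear of everything.

**What went wrong or disagreed**
- **Contact height:** With the fingers shut, contact came about 20 mm higher than the reported TCP height. I never found the cause and worked by force instead.
- **First push down:** The fingers slipped off the handle's end, with about 30 N of force, and I had to reposition.
- **First upward grip:** The gripper slid off the sleeve, so I regripped deeper.
- **Plunger press:** At 52 N it was firmer than intended. Only the fingertips were touching, so I don't expect it to count against the 40 N limit on the arm and gripper body. The text doesn't say whether fingertips are included.

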